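# Close the board test fixture with its pressure bar

## Task

Close the test fixture: take the pressure bar out of the rack, set it down flat with its handle up and let go, then take it again by the handle. Press the sprung board nest down into the fixture with the bar and slide the bar in under both hooks until it springs up behind their nibs and holds the nest down by itself. Let go of it, and leave the spare board, the carton and the screwdriver where they are.

Things in the scene. Friction and masses are not known exactly. Their poses are not given: they have to be found in the camera images.
- bar: Pressure bar: aluminium plate 156 mm long (y), 40 wide (x), 12 thick (z), plus a tongue 22 long, 20 wide, 12 thick in the middle of each end: 200 mm overall. Origin: centre of the plate; flat underside at z = -6 mm, handle on top (+z). Half a turn about z changes nothing. 0.3 kg. Starts standing on a long edge in a rack slot, handle sideways, towards the rack's +x.
- handle (a point): Centre of the bar's handle, 23 mm above the plate's centre; axes as the bar's. The handle is a black rib 90 mm long (bar y), 16 thick (x), 34 tall (z = 6 to 40 mm from the plate's centre).
- edge_grip (a point): Point of the bar's plate 65 mm from its middle along y (there is its twin at -65 mm). Here, between handle (ends at 45 mm) and rack upright (86 mm), the standing bar can be pinched across its 12 mm thickness from above. Let go on the bench leaning 30 degrees or more from upright, away from its handle side, it falls flat on its underside, handle up.
- rack: Grey rack fixed to the bench: base plate 130 (x) by 232 (y) by 10 mm, origin at the centre of its underside. Uprights at y = +-92 mm (12 mm thick, up to z = 40 mm) with two slots 15 mm wide, at x = -32 and x = +32 mm, hold things on edge along y: the bar in one, the spare board in the other.
- fixture: Test fixture fixed to the bench: housing 144 (x) by 230 mm (y), rim at z = 40 mm, origin at the centre of its underside. The sprung nest with a circuit board sits in its well, two steel hooks stand at its sides (y = +-94 mm), open to the front (-x). The bar lies across (its y along the fixture's y), is pressed down in front of the hooks and slides to +x under them.
- hook (a point): Underside of the left hook's lip, in the middle of the tongue's seat (fixture x = 20, y = 94, z = 70 mm); the other hook is at y = -94. Each: 22 mm wide in y (83 to 105), lip from x = 2 to 47 mm, top at z = 78, a nib under its front edge (x = 2 to 7) down to z = 67.5, post with front face at x = 33. The bar's top must pass under the nib, then rises behind it to the lip.
- nest (a joint): How far the sprung nest is pressed down, m: 0 free, 0.018 at its stop. Moves straight down only; 4 N to start, 12 N at the stop. The bar bears on its two black pads (12 mm wide in y, at y = +-60 mm, 104 mm along x, tops 66 mm above the bench when free; all else on it is lower). Over 0.0105 the bar passes under the nibs; about 0.008 with the bar trapped.
- seat (a point): Point of the fixture where the bar's origin lies when trapped home (fixture x = 20, y = 0, z = 64 mm); axes as the fixture's. The tongues have 3 mm play either way along x between nib and post, the plate 5 mm either way along y between the hooks.
- entry (a point): Point of the fixture over which the bar's origin is pressed down before sliding in (fixture x = -16, y = 0, z = 64 mm): here the tongues are 8 mm clear in front of the lips; axes as the fixture's.
- spare: Spare board in a black frame, 200 x 70 x 12 mm, on edge in the rack's other slot; origin at its centre. Leave alone.
- carton: Open cardboard carton of connectors, 105 x 170 x 60 mm, beyond the work; origin at the centre of its underside. Leave alone.
- screwdriver: Screwdriver, 180 mm, lying on the bench in front of the carton. Leave alone.

How it is judged:
By the outcome, as a careful person would: the job done as asked, in the order asked, and still so for the second after the job is handed in, with the robot touching nothing.
It also fails if it takes over 69 s, if anything falls off the work surface, if the arm or the gripper's body presses on something with over 40 N, if the wrist force passes 120 N, or if a joint passes its speed limit or range.

## Robot

A 6-joint arm with a two-finger parallel gripper is mounted at the origin on the work surface. World frame = base frame: x ahead of the robot, y to its left, z up, the work surface at z = 0. Lengths are in m, angles in rad, forces in N, time in s.
With the tool pointing down it reaches from about 0.25 to 0.775 m from the base axis. Payload 8.9 kg.
Tool frame: the origin (TCP) lies at the very end of the fingers, on their centre line; the grasp point (between the pads) lies 19 mm behind it; x points along the fingers, z is the direction in which the jaws open and shut, and the axes are right-handed (so a half turn about x gives the same grasp; the last joint's range is limited). The gripper opens to 85 mm and grips with 20 to 120 N. Pads are 22 mm wide; open, the fingers measure 114 mm over their backs; the gripper's body (76 mm by 85 mm) begins 54 mm behind the grasp point. The pads swing forward as they close: fully open they stand 13 mm farther back than shut.
Start: joints at [-1.292, 0.291, -0.153, 1.127, 0, 1.431], TCP at [0.213, -0.48, 0.231] pointing down, gripper open.
Joint ranges: [-2.52, 2.52], [-0.91, 1.74], [-1.3, 1.37], [-1.96, 2.02], [-1.52, 1.47], [-3.14, 3.14]. Speed limits (rad/s): [2.22, 2.22, 2.79, 3.14, 3.14, 3.14].

## Interface

Orientations are given as a rotation vector (axis times angle).
In Python, from plant import observe, read_camera, camera_params, hand_in gives the robot as it stands. The module is installed in compiled form; this text tells all that it offers.
- The arm moves only by the tool arm_command, never from a script. Its argument "steps" is a list of rows, each an object of numbers: "tx", "ty", "tz": the shift along the world's x, y, z in cm; "wx", "wy", "wz": the turn, a rotation vector about the world's x, y, z in degrees. A call has 1 to 8 rows; each row is the pose to reach, as a shift and turn from the pose commanded when the call began; what a row does not reach only later rows make up. A row lasts 1/12 s, in which the tool goes at most 41.7 mm and 7.16 degrees, less where a joint would pass 70% of its speed; a pose out of reach is approached as far as the arm can. A call with a gripper value outside its range is refused whole. "claw" is the finger opening in cm, from 0 to 8.54, set as the call begins (left out, the last holds). The fingers move at their own pace and stop on an object; "grip_force" is the grip in N (left out, the last holds). Time passes only in rows, so rows that repeat a pose let the fingers close. It gives the time, the measured TCP pose, the force and the opening at its end, in the units of the state.
- observe(): the state, without advancing time (a new reading comes with each control period).
- read_camera(name): name is "side" or "top" or "wrist"; returns the picture (384x512x3 uint8, red, green, blue); there is no depth.
- camera_params(name): a dict with "intrinsics" (3x3 intrinsics, pixels), "view" (4x4, takes a point from world to camera coordinates). Camera axes: x right, y up, looking along -z (the intrinsics and any distortion apply to the point x, -y, -z); pixel columns grow to the right and rows downward; lengths in m; the calibration is good to about 2 mm. A picture is of the moment at which its call begins: read the wrist's pose just before it. camera_params takes no time and is no camera call; for the wrist camera it gives the pose at the moment of the call.
- hand_in(): hands the job in, once; it reports no verdict.
The state is a dict: "clock": time; "joint_pos": joint angles; "qvel": joint speeds; "effort": joint torques, N m; "ee_pos": TCP position; "tcp_rot": TCP orientation; "wrist_force": force on the tool from outside, world axes, zero at the start; "moment": the same for the moment, N m; "width": opening from 0.0 (shut) to 1.0 (fully open).
Only numpy, scipy, OpenCV 4.12 (cv2) and the standard library are available. Lean on these libraries where they do the work, as an engineer would, in place of code of your own. Each camera call takes 0.05 s, during which the arm holds its last target.

## Working session

There is one attempt and no reset: what is moved stays moved. The work goes in short steps, Python scripts to look and compute and a tool call to move; the robot and the scene stay as the last step left them, time stands still between calls to the robot, and variables do not carry over. Pictures are saved under pics/ and viewed, and the job is handed in when it is done.

Besides the shell and the picture viewer there is one more tool, called after "Request:" as name(argument=value, ...), one argument or row to a line, values as JSON. arm_command: Moves the arm, as the interface text tells. Its arguments: {"type":"object","properties":{"steps":{"type":"array"},"claw":{"type":"number"},"grip_force":{"type":"number"}},"required":["steps"]}

```bash
mkdir -p pics
cat > h.py <<'E'
import numpy as np, cv2
from plant import observe, read_camera, camera_params, hand_in
from scipy.spatial.transform import Rotation as R
def st():
    o=observe(); print({k:np.round(o[k],3).tolist() for k in ("clock","ee_pos","tcp_rot","wrist_force","moment","width","joint_pos")}); return o
def snap(n,f):
    p=camera_params(n); im=read_camera(n); cv2.imwrite("pics/"+f+".png",im[:,:,::-1]); np.savez("pics/"+f+".npz",im=im,K=p["intrinsics"],V=p["view"]); return im,p
def load(f):
    d=np.load("pics/"+f+".npz"); return d["im"],np.array(d["K"]),np.array(d["V"])
def ray(K,V,u,v):
    d=np.linalg.inv(K)@np.array([u,v,1.]); d=np.array([d[0],-d[1],-d[2]])
    Rm=V[:3,:3]; c=-Rm.T@V[:3,3]; return c,Rm.T@d
def onz(K,V,u,v,z):
    c,d=ray(K,V,u,v); return c+d*(z-c[2])/d[2]
def proj(K,V,P):
    q=V[:3,:3]@np.asarray(P,float)+V[:3,3]; q=K@np.array([q[0],-q[1],-q[2]]); return q[:2]/q[2]
E
python3 - <<'E'
from h import *
st()
for n in("side","top","wrist"):
    im,p=snap(n,n+"0"); print(n,{k:np.round(np.array(v),3).tolist() for k,v in p.items()})
E
```

```text
{'clock': 0.0, 'ee_pos': [0.213, -0.479, 0.231], 'tcp_rot': [0.897, 1.379, -0.896], 'wrist_force': [0.988, -0.333, -0.368], 'moment': [-0.016, -0.004, 0.013], 'width': 0.998, 'joint_pos': [-1.292, 0.291, -0.154, 1.127, 0.0, 1.432]}
side {'intrinsics': [[424.543, 0.0, 260.943], [0.0, 424.543, 193.935], [0.0, 0.0, 1.0]], 'view': [[0.877, -0.481, -0.021, -0.536], [0.338, 0.584, 0.738, -0.295], [-0.342, -0.654, 0.674, -0.736], [0.0, 0.0, 0.0, 1.0]]}
top {'intrinsics': [[489.473, 0.0, 247.191], [0.0, 489.473, 191.312], [0.0, 0.0, 1.0]], 'view': [[0.019, -1.0, 0.001, 0.021], [0.994, 0.019, 0.107, -0.655], [-0.107, -0.001, 0.994, -1.085], [0.0, 0.0, 0.0, 1.0]]}
wrist {'intrinsics': [[267.322, 0.0, 251.61], [0.0, 267.322, 190.283], [0.0, 0.0, 1.0]], 'view': [[0.406, -0.914, -0.001, -0.524], [0.877, 0.39, -0.279, 0.035], [0.255, 0.113, 0.96, -0.379], [0.0, 0.0, 0.0, 1.0]]}
```

View pics/top0.png

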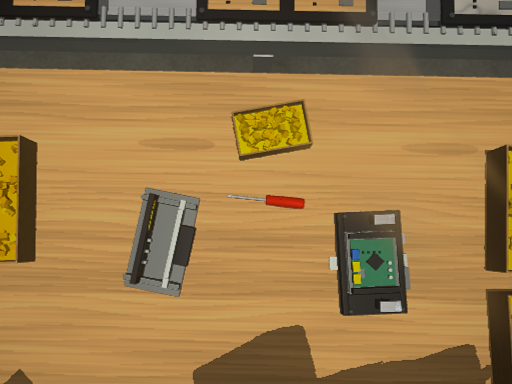

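View pics/side0.png

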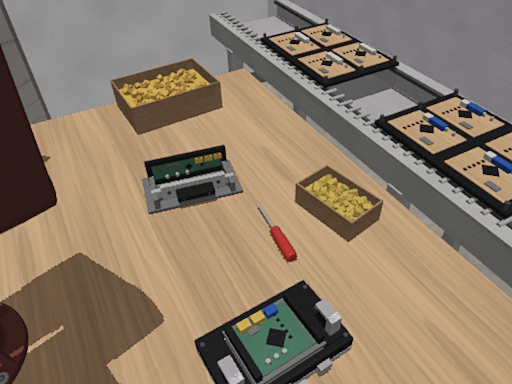

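View pics/wrist0.png

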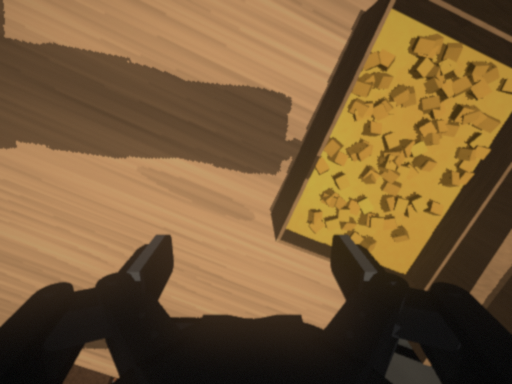

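Run:
```python
from h import *
im,_,_=load("top0")
a=im[180:305,115:210][:,:,::-1]; b=im[200:325,320:420][:,:,::-1]
cv2.imwrite("pics/ca.png",np.hstack([cv2.resize(a,None,fx=4,fy=4,interpolation=2),cv2.resize(b,None,fx=4,fy=4,interpolation=2)]))
im,_,_=load("side0")
cv2.imwrite("pics/cs.png",np.hstack([cv2.resize(im[140:220,135:250][:,:,::-1],(460,320)),cv2.resize(im[275:384,190:360][:,:,::-1],(340,320))]))
```

```text
(no output)
```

View pics/ca.png

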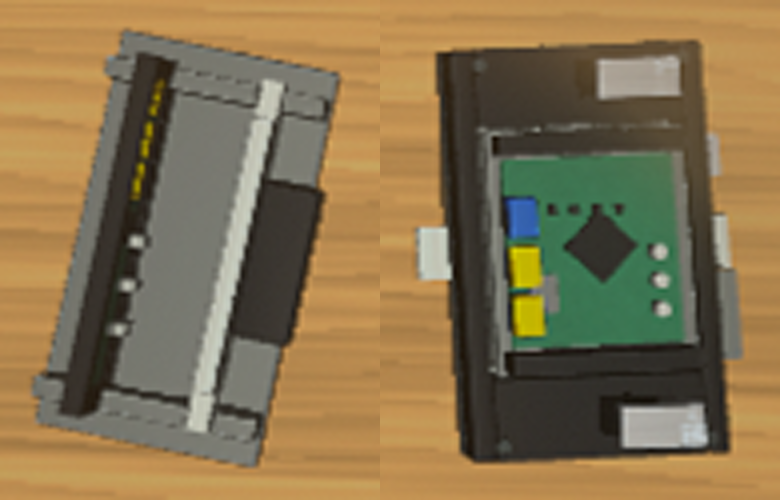

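View pics/cs.png

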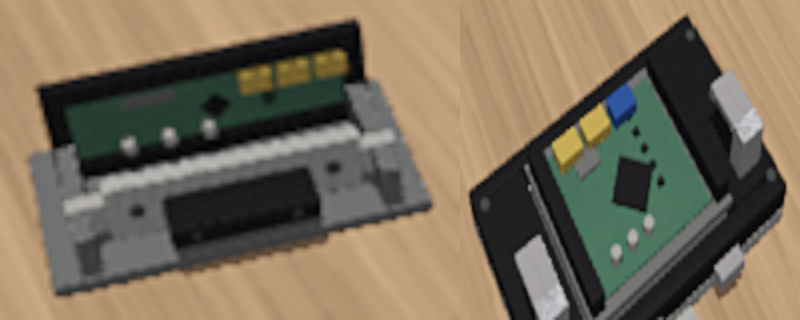

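Run:
```python
from h import *
im,K,V=load("top0")
A=lambda x,y:((x+.5)/4-.5+115,(y+.5)/4-.5+180)
B=lambda x,y:((x-380+.5)/4-.5+320,(y+.5)/4-.5+200)
print("rack corners z10")
c=np.array([onz(K,V,*A(*p),.010) for p in [(125,30),(340,73),(258,465),(37,422)]])
print(c.round(4), [np.linalg.norm(c[i]-c[(i+1)%4]).round(4) for i in range(4)],c.mean(0))
e=(c[0]+c[1]-c[2]-c[3]); print("yaw of rack y axis deg",np.degrees(np.arctan2(e[1],e[0])))
g=cv2.cvtColor(im,cv2.COLOR_RGB2HSV)
m=((g[...,2]>165)&(g[...,1]<40)).astype(np.uint8)
s=m.copy(); s[:, :145]=0; s[:,195:]=0; s[:180]=0; s[300:]=0
ys,xs=np.where(s); print(len(xs))
(cx,cy),wh,an=cv2.minAreaRect(np.c_[xs,ys].astype(np.float32)); bx=cv2.boxPoints(((cx,cy),wh,an)); print(cx,cy,wh,an)
for z in(.05,): 
  q=np.array([onz(K,V,*b,z) for b in bx]); print(q.round(4),q.mean(0))
  d=q[0]-q[1] if np.linalg.norm(q[0]-q[1])>.1 else q[1]-q[2]; print(np.linalg.norm(d),np.degrees(np.arctan2(d[1],d[0])))
for i,box in enumerate([(365,208,405,228),(365,296,405,314)]):
  t=np.zeros_like(m); x0,y0,x1,y1=box; t[y0:y1,x0:x1]=((g[...,2]>130)&(g[...,1]<50))[y0:y1,x0:x1]
  ys,xs=np.where(t); r=cv2.minAreaRect(np.c_[xs,ys].astype(np.float32)); print(r,len(xs)); print(onz(K,V,*r[0],.078).round(4))
  q=np.array([onz(K,V,*b,.078) for b in cv2.boxPoints(r)]);print(q.round(4))
```

```text
rack corners z10
[[0.6621 0.2713 0.01  ]
 [0.6392 0.1447 0.01  ]
 [0.4132 0.185  0.01  ]
 [0.4351 0.3124 0.01  ]] [np.float64(0.1286), np.float64(0.2295), np.float64(0.1293), np.float64(0.2307)] [0.53737369 0.22838645 0.01      ]
yaw of rack y axis deg -10.184974624567975
414
162.01927185058594 241.04550170898438 (27.819351196289062, 89.26762390136719) 12.600159645080566
[[0.4469 0.2702 0.05  ]
 [0.6414 0.2345 0.05  ]
 [0.6289 0.1728 0.05  ]
 [0.4348 0.2096 0.05  ]] [0.53799911 0.22179076 0.05      ]
0.19779263089755775 169.61926586365024
((384.2123107910156, 218.821533203125), (9.429903984069824, 19.969207763671875), 86.8201675415039) 191
[ 0.5946 -0.2671  0.078 ]
[[ 0.6032 -0.2448  0.078 ]
 [ 0.6065 -0.2885  0.078 ]
 [ 0.5859 -0.2894  0.078 ]
 [ 0.5826 -0.2458  0.078 ]]
((391.0, 306.0), (10.0, 20.0), 90.0) 205
[ 0.4076 -0.2796  0.078 ]
[[ 0.4177 -0.2582  0.078 ]
 [ 0.4186 -0.3012  0.078 ]
 [ 0.3975 -0.3009  0.078 ]
 [ 0.3967 -0.258   0.078 ]]
```

Run:
```python
from h import *
o=observe(); M=R.from_rotvec(o["tcp_rot"]).as_matrix(); print(M.round(3)); print(np.degrees(np.arctan2(M[1,2],M[0,2])))
```

```text
[[-0.     0.914  0.406]
 [ 0.001  0.406 -0.914]
 [-1.     0.    -0.001]]
-66.06301286588156
```

Request:
arm_command(
  steps=[
    {"tx": 1,"ty": 2.9,"wz": 6},
    {"tx": 2,"ty": 5.8,"wz": 12},
    {"tx": 3,"ty": 8.7,"wz": 18},
    {"tx": 4,"ty": 11.6,"wz": 24},
    {"tx": 5,"ty": 14.5,"wz": 30},
    {"tx": 6,"ty": 17.4,"wz": 36},
    {"tx": 7,"ty": 20.3,"wz": 42},
    {"tx": 8,"ty": 23.2,"wz": 48},
  ],
  claw=5,
  grip_force=80,
)

```text
$.steps[0]: bad value
```

Request:
arm_command(
  steps=[
    {"tx": 1,"ty": 2.9,"tz": 0,"wx": 0,"wy": 0,"wz": 6},
    {"tx": 2,"ty": 5.8,"tz": 0,"wx": 0,"wy": 0,"wz": 12},
    {"tx": 3,"ty": 8.7,"tz": 0,"wx": 0,"wy": 0,"wz": 18},
    {"tx": 4,"ty": 11.6,"tz": 0,"wx": 0,"wy": 0,"wz": 24},
    {"tx": 5,"ty": 14.5,"tz": 0,"wx": 0,"wy": 0,"wz": 30},
    {"tx": 6,"ty": 17.4,"tz": 0,"wx": 0,"wy": 0,"wz": 36},
    {"tx": 7,"ty": 20.3,"tz": 0,"wx": 0,"wy": 0,"wz": 42},
    {"tx": 8,"ty": 23.2,"tz": 0,"wx": 0,"wy": 0,"wz": 48},
  ],
  claw=5,
  grip_force=80,
)

```text
clock: 0.82
ee_pos: [0.2931, -0.2463, 0.2312]
tcp_rot: [0.244, 1.557, -0.244]
wrist_force: [0.9, 0.5, -0.8]
width: 0.588
```

Run:
```python
from h import *
st(); snap("wrist","w1")
```

```text
{'clock': 0.817, 'ee_pos': [0.293, -0.246, 0.231], 'tcp_rot': [0.244, 1.557, -0.244], 'wrist_force': [0.908, 0.471, -0.799], 'moment': [-0.011, 0.006, -0.004], 'width': 0.588, 'joint_pos': [-0.891, 0.018, -0.484, 1.069, 0.0, 0.991]}
```

View pics/w1.png

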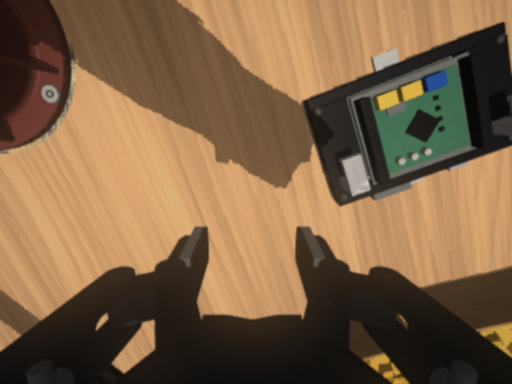

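Request:
arm_command(
  steps=[
    {"tx": 1.1,"ty": 2.8,"tz": 0,"wx": 0,"wy": 0,"wz": 6.1},
    {"tx": 2.2,"ty": 5.6,"tz": 0,"wx": 0,"wy": 0,"wz": 12.2},
    {"tx": 3.3,"ty": 8.4,"tz": 0,"wx": 0,"wy": 0,"wz": 18.3},
    {"tx": 4.4,"ty": 11.2,"tz": 0,"wx": 0,"wy": 0,"wz": 24.4},
    {"tx": 5.5,"ty": 14.0,"tz": 0,"wx": 0,"wy": 0,"wz": 30.5},
    {"tx": 6.6,"ty": 16.8,"tz": 0,"wx": 0,"wy": 0,"wz": 36.6},
    {"tx": 7.7,"ty": 19.6,"tz": 0,"wx": 0,"wy": 0,"wz": 42.7},
    {"tx": 8.8,"ty": 22.4,"tz": 0,"wx": 0,"wy": 0,"wz": 48.8},
  ],
)

```text
clock: 1.53
ee_pos: [0.3812, -0.0224, 0.2313]
tcp_rot: [-0.424, 1.529, 0.424]
wrist_force: [0.7, -0.5, -0.5]
width: 0.589
```

Request:
arm_command(
  steps=[
    {"tx": 1.1,"ty": 2.9,"tz": -0.4,"wx": 0,"wy": 0,"wz": 6.1},
    {"tx": 2.2,"ty": 5.8,"tz": -0.8,"wx": 0,"wy": 0,"wz": 12.2},
    {"tx": 3.3,"ty": 8.7,"tz": -1.2,"wx": 0,"wy": 0,"wz": 18.3},
    {"tx": 4.4,"ty": 11.6,"tz": -1.6,"wx": 0,"wy": 0,"wz": 24.4},
    {"tx": 5.5,"ty": 14.5,"tz": -2,"wx": 0,"wy": 0,"wz": 30.5},
    {"tx": 6.6,"ty": 17.4,"tz": -2.4,"wx": 0,"wy": 0,"wz": 36.6},
    {"tx": 7.7,"ty": 20.3,"tz": -2.8,"wx": 0,"wy": 0,"wz": 42.7},
    {"tx": 8.7,"ty": 23.0,"tz": -3.1,"wx": 0,"wy": 0,"wz": 49.1},
  ],
)

```text
clock: 2.2
ee_pos: [0.4682, 0.2079, 0.1997]
tcp_rot: [-1.082, 1.286, 1.082]
wrist_force: [-0.1, -0.4, 0.6]
width: 0.587
```

Run:
```python
from h import *
st(); snap("wrist","w2")
_,K,V=load("w2"); print((-V[:3,:3].T@V[:3,3]).round(3))
o=observe(); M=R.from_rotvec(o["tcp_rot"]).as_matrix(); print(M.round(3))
```

```text
{'clock': 2.2, 'ee_pos': [0.468, 0.208, 0.2], 'tcp_rot': [-1.082, 1.286, 1.082], 'wrist_force': [-0.067, -0.445, 0.551], 'moment': [-0.01, -0.029, 0.031], 'width': 0.587, 'joint_pos': [0.275, 0.287, -0.244, 1.04, 0.0, 0.447]}
[0.399 0.221 0.342]
[[ 0.001 -0.987  0.161]
 [ 0.002  0.161  0.987]
 [-1.    -0.     0.002]]
```

View pics/w2.png

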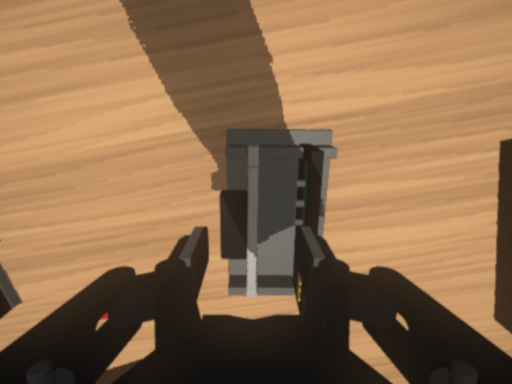

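Run:
```python
from h import *
im,K,V=load("w2")
cv2.imwrite("pics/c2.png",cv2.resize(im[120:305,205:345][:,:,::-1],None,fx=4,fy=3.2,interpolation=2)[:592])
g=im.astype(int).sum(2)
for v in range(135,300,10): print(v,im[v,225:340:1].mean(1).astype(int)[15:45].tolist())
```

```text
135 [62, 61, 61, 62, 62, 61, 61, 61, 62, 61, 61, 60, 62, 62, 61, 61, 62, 61, 61, 61, 62, 62, 61, 61, 62, 61, 61, 61, 61, 62]
145 [49, 48, 49, 48, 48, 48, 50, 60, 66, 68, 69, 69, 69, 68, 68, 68, 68, 67, 64, 54, 48, 48, 48, 47, 48, 48, 48, 48, 47, 48]
155 [61, 61, 62, 61, 61, 60, 57, 65, 82, 91, 95, 95, 95, 95, 94, 95, 95, 93, 83, 63, 57, 59, 60, 59, 60, 59, 58, 58, 58, 59]
165 [62, 62, 63, 62, 62, 62, 62, 67, 83, 89, 91, 91, 90, 90, 91, 90, 90, 87, 77, 66, 61, 60, 61, 60, 61, 59, 60, 60, 60, 60]
175 [62, 63, 63, 62, 61, 62, 60, 66, 84, 93, 94, 95, 96, 96, 96, 96, 96, 91, 74, 63, 61, 60, 60, 60, 60, 59, 60, 60, 59, 60]
185 [63, 63, 63, 61, 62, 62, 62, 65, 83, 90, 93, 95, 96, 95, 96, 95, 94, 87, 69, 60, 59, 60, 60, 60, 60, 59, 60, 59, 59, 60]
195 [32, 32, 31, 32, 31, 31, 32, 49, 79, 91, 94, 95, 95, 96, 94, 95, 96, 88, 71, 62, 60, 60, 61, 60, 59, 60, 60, 60, 60, 60]
205 [32, 33, 32, 31, 31, 31, 34, 54, 82, 92, 94, 96, 95, 94, 94, 95, 93, 82, 67, 62, 61, 60, 60, 60, 59, 60, 60, 60, 60, 60]
215 [33, 35, 32, 32, 31, 31, 37, 56, 83, 91, 94, 96, 94, 95, 94, 94, 90, 78, 65, 61, 61, 60, 60, 61,
[... 438 characters left out ...]
43, 74, 132, 166, 176, 180, 181, 179, 166, 128, 102, 87, 87, 104, 112, 111, 113, 113, 112, 113, 112, 112, 112, 112, 112]
265 [112, 112, 111, 111, 111, 109, 118, 155, 172, 175, 177, 177, 176, 175, 174, 162, 122, 108, 110, 111, 111, 110, 111, 111, 111, 111, 110, 111, 110, 110]
275 [70, 70, 69, 70, 69, 70, 94, 144, 167, 173, 175, 175, 174, 173, 171, 155, 111, 81, 74, 72, 70, 68, 68, 71, 73, 71, 72, 72, 69, 70]
285 [56, 56, 55, 54, 56, 62, 99, 147, 166, 170, 172, 172, 171, 170, 170, 158, 120, 77, 58, 54, 54, 54, 55, 54, 55, 54, 54, 52, 53, 53]
295 [132, 127, 125, 124, 126, 131, 150, 166, 171, 172, 172, 172, 172, 172, 170, 165, 156, 144, 137, 136, 136, 136, 136, 136, 136, 134, 133, 135, 136, 136]
```

View pics/c2.png

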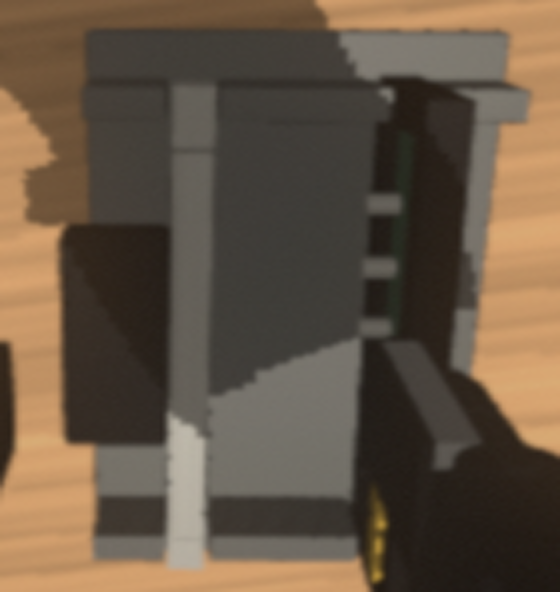

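Run:
```python
from h import *
im,K,V=load("w2")
for z in(.05,.055):
  P=lambda u,v:onz(K,V,u,v,z)
  a=P(247.7,167),P(258.9,167); b=P(246.4,288),P(256.2,288)
  A=(a[0]+a[1])/2;B=(b[0]+b[1])/2
  print(z,A.round(4),B.round(4),"len",np.linalg.norm(A-B),"mid",((A+B)/2).round(4),"yaw",np.degrees(np.arctan2(*(B-A)[1::-1])),[np.linalg.norm(t[0]-t[1]).round(4) for t in(a,b)])
# side check: plate top edge ends
im,K2,V2=load("side0")
for z in(.04,.05,.06): print([proj(K2,V2,[*A[:2],z]).round(1) for A in(A,B)])
```

```text
0.05 [0.4566 0.2128 0.05  ] [0.6103 0.1839 0.05  ] len 0.1564188611274898 mid [0.5334 0.1983 0.05  ] yaw -10.665094151735945 [np.float64(0.0124), np.float64(0.0125)]
0.055 [0.4556 0.2129 0.055 ] [0.6067 0.1845 0.055 ] len 0.1537405760314136 mid [0.5311 0.1987 0.055 ] yaw -10.665094151735929 [np.float64(0.0122), np.float64(0.0123)]
[array([159.7, 188.7]), array([222.7, 174.8])]
[array([158.9, 185.6]), array([222.4, 171.6])]
[array([158.1, 182.3]), array([222.1, 168.4])]
```

Request:
arm_command(
  steps=[
    {"tx": 0.1,"ty": 0.2,"tz": -3,"wx": 0,"wy": 0,"wz": -1},
    {"tx": 0.1,"ty": 0.2,"tz": -6,"wx": 0,"wy": 0,"wz": -1},
    {"tx": 0.1,"ty": 0.2,"tz": -9,"wx": 0,"wy": 0,"wz": -1},
    {"tx": 0.1,"ty": 0.2,"tz": -12,"wx": 0,"wy": 0,"wz": -1},
    {"tx": 0.1,"ty": 0.2,"tz": -14.5,"wx": 0,"wy": 0,"wz": -1},
    {"tx": 0.1,"ty": 0.2,"tz": -16.5,"wx": 0,"wy": 0,"wz": -1},
    {"tx": 0.1,"ty": 0.2,"tz": -18.1,"wx": 0,"wy": 0,"wz": -1},
    {"tx": 0.1,"ty": 0.2,"tz": -18.1,"wx": 0,"wy": 0,"wz": -1},
  ],
  claw=3.6,
)

```text
clock: 2.92
ee_pos: [0.4666, 0.2074, 0.0164]
tcp_rot: [-1.063, 1.3, 1.067]
wrist_force: [-0.7, 0.2, -0.7]
width: 0.42
```

Run:
```python
from h import *
st(); snap("side","s3"); im,_,_=load("s3"); cv2.imwrite("pics/c3.png",cv2.resize(im[60:240,80:300][:,:,::-1],None,fx=3,fy=3))
```

```text
{'clock': 2.917, 'ee_pos': [0.467, 0.207, 0.016], 'tcp_rot': [-1.063, 1.3, 1.067], 'wrist_force': [-0.663, 0.211, -0.67], 'moment': [0.013, 0.012, 0.004], 'width': 0.42, 'joint_pos': [0.275, 0.496, -0.482, 0.598, -0.0, 0.47]}
```

View pics/c3.png

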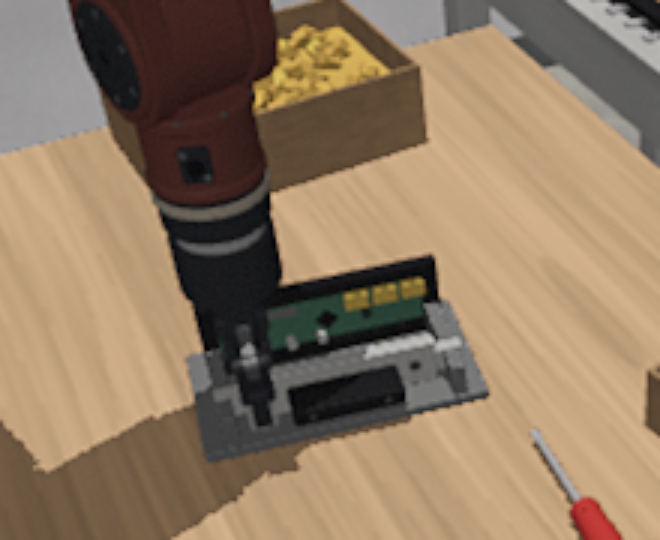

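Request:
arm_command(
  steps=[
    {"tx": 0.1,"ty": 0.1,"tz": 0.1,"wx": 0,"wy": 0,"wz": 0},
    {"tx": 0.1,"ty": 0.1,"tz": 0.1,"wx": 0,"wy": 0,"wz": 0},
  ],
)

```text
clock: 3.13
ee_pos: [0.4712, 0.2095, 0.0216]
tcp_rot: [-1.065, 1.293, 1.063]
wrist_force: [1.2, -0.9, 0.1]
width: 0.427
```

Request:
arm_command(
  steps=[
    {"tx": 0,"ty": 0,"tz": -0.2,"wx": 0,"wy": 0,"wz": 0},
    {"tx": 0,"ty": 0,"tz": -0.2,"wx": 0,"wy": 0,"wz": 0},
    {"tx": 0,"ty": 0,"tz": -0.2,"wx": 0,"wy": 0,"wz": 0},
    {"tx": 0,"ty": 0,"tz": -0.2,"wx": 0,"wy": 0,"wz": 0},
    {"tx": 0,"ty": 0,"tz": -0.2,"wx": 0,"wy": 0,"wz": 0},
    {"tx": 0,"ty": 0,"tz": -0.2,"wx": 0,"wy": 0,"wz": 0},
  ],
  claw=0,
  grip_force=110,
)

```text
clock: 3.63
ee_pos: [0.4706, 0.2093, 0.0192]
tcp_rot: [-1.065, 1.294, 1.064]
wrist_force: [-0.7, -0.6, 6.0]
width: 0.121
```

Request:
arm_command(
  steps=[
    {"tx": 0,"ty": 0,"tz": 0.5,"wx": 0,"wy": 0,"wz": 0},
    {"tx": 0,"ty": 0,"tz": 1.5,"wx": 0,"wy": 0,"wz": 0},
    {"tx": 0,"ty": 0,"tz": 3,"wx": 0,"wy": 0,"wz": 0},
    {"tx": 0,"ty": 0,"tz": 5,"wx": 0,"wy": 0,"wz": 0},
    {"tx": 0,"ty": 0,"tz": 7,"wx": 0,"wy": 0,"wz": 0},
    {"tx": 0,"ty": 0,"tz": 9,"wx": 0,"wy": 0,"wz": 0},
    {"tx": 0,"ty": 0,"tz": 10.5,"wx": 0,"wy": 0,"wz": 0},
    {"tx": 0,"ty": 0,"tz": 11,"wx": 0,"wy": 0,"wz": 0},
  ],
)

```text
clock: 4.3
ee_pos: [0.4711, 0.2095, 0.1312]
tcp_rot: [-1.065, 1.292, 1.063]
wrist_force: [0.7, -0.3, -3.3]
width: 0.119
```

Run:
```python
from h import *
st(); snap("side","s4"); snap("wrist","w4");im,_,_=load("s4"); jm,_,_=load("w4")
cv2.imwrite("pics/c4.png",np.hstack([cv2.resize(im[60:240,80:300][:,:,::-1],(440,360)),cv2.resize(jm[100:384,130:400][:,:,::-1],(342,360))]))
```

```text
{'clock': 4.3, 'ee_pos': [0.471, 0.21, 0.131], 'tcp_rot': [-1.065, 1.292, 1.063], 'wrist_force': [0.653, -0.299, -3.305], 'moment': [0.098, 0.119, 0.042], 'width': 0.119, 'joint_pos': [0.277, 0.351, -0.348, 0.869, 0.0, 0.471]}
```

View pics/c4.png

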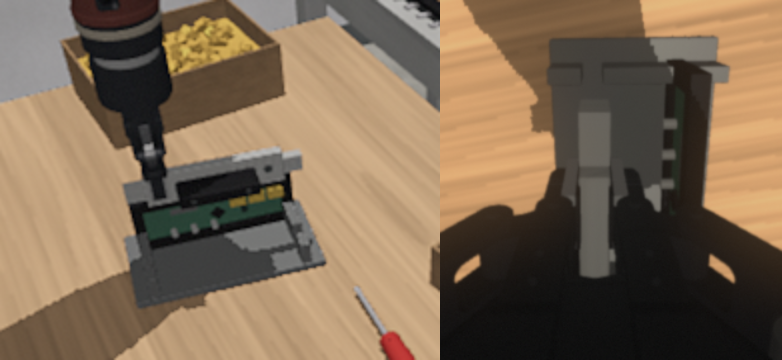

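Request:
arm_command(
  steps=[
    {"tx": -0.5,"ty": -2,"tz": 1,"wx": 0,"wy": 0,"wz": 1},
    {"tx": -1.5,"ty": -5.5,"tz": 1.5,"wx": 0,"wy": 0,"wz": 3},
    {"tx": -2.5,"ty": -9.3,"tz": 1.5,"wx": 0,"wy": 0,"wz": 5},
    {"tx": -3.5,"ty": -13.1,"tz": 1.5,"wx": 0,"wy": 0,"wz": 7},
    {"tx": -4.5,"ty": -17,"tz": 1,"wx": 0,"wy": 0,"wz": 9},
    {"tx": -5.5,"ty": -21,"tz": 0,"wx": 0,"wy": 0,"wz": 11},
    {"tx": -6.5,"ty": -24.5,"tz": -2,"wx": 0,"wy": 0,"wz": 13},
    {"tx": -7.1,"ty": -26,"tz": -4,"wx": 0,"wy": 0,"wz": 14.3},
  ],
)

```text
clock: 5.07
ee_pos: [0.3978, -0.0541, 0.0875]
tcp_rot: [-1.25, 1.184, 1.248]
wrist_force: [0.6, 0.2, -4.0]
width: 0.124
```

Request:
arm_command(
  steps=[
    {"tx": 0,"ty": 0,"tz": 0,"wx": -6,"wy": -0.4,"wz": 0},
    {"tx": 0,"ty": 0,"tz": 0,"wx": -12,"wy": -0.8,"wz": 0},
    {"tx": 0,"ty": 0,"tz": 0,"wx": -18,"wy": -1.2,"wz": 0},
    {"tx": 0,"ty": 0,"tz": 0,"wx": -24,"wy": -1.6,"wz": 0},
    {"tx": 0,"ty": 0,"tz": 0,"wx": -30,"wy": -2,"wz": 0},
    {"tx": 0,"ty": 0,"tz": 0,"wx": -36,"wy": -2.4,"wz": 0},
    {"tx": 0,"ty": 0,"tz": 0,"wx": -36,"wy": -2.4,"wz": 0},
    {"tx": 0,"ty": 0,"tz": 0,"wx": -36,"wy": -2.4,"wz": 0},
  ],
)

```text
clock: 5.73
ee_pos: [0.398, -0.0497, 0.0867]
tcp_rot: [-1.712, 1.61, 0.871]
wrist_force: [0.1, 0.5, -3.5]
width: 0.119
```

Run:
```python
from h import *
o=st(); print(R.from_rotvec(o["tcp_rot"]).as_matrix().round(3)); snap("side","s5"); snap("top","t5");im,_,_=load("s5"); jm,_,_=load("t5")
cv2.imwrite("pics/c5.png",np.hstack([cv2.resize(im[:,:][:,:,::-1],(400,300)),cv2.resize(jm[:][:,:,::-1],(400,300))]))
```

```text
{'clock': 5.733, 'ee_pos': [0.398, -0.05, 0.087], 'tcp_rot': [-1.712, 1.61, 0.871], 'wrist_force': [0.114, 0.459, -3.532], 'moment': [1.047, 0.327, 0.042], 'width': 0.119, 'joint_pos': [0.17, 0.35, -0.718, 0.58, -0.623, 0.135]}
[[ 0.038 -0.998 -0.047]
 [-0.586 -0.06   0.808]
 [-0.81  -0.003 -0.587]]
```

View pics/c5.png

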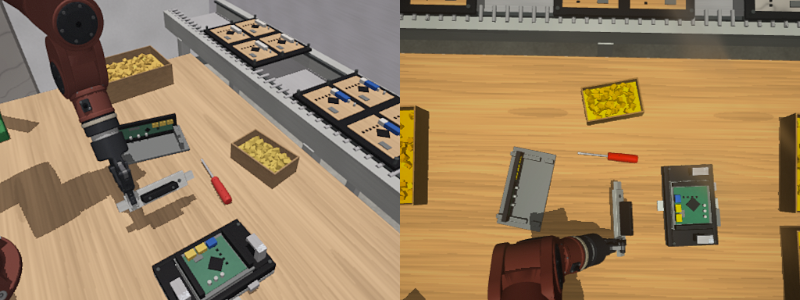

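Request:
arm_command(
  steps=[
    {"tx": 0,"ty": 0,"tz": -1.5,"wx": 0,"wy": 0,"wz": 0},
    {"tx": 0,"ty": 0,"tz": -3,"wx": 0,"wy": 0,"wz": 0},
    {"tx": 0,"ty": 0,"tz": -4.5,"wx": 0,"wy": 0,"wz": 0},
    {"tx": 0,"ty": 0,"tz": -5.5,"wx": 0,"wy": 0,"wz": 0},
    {"tx": 0,"ty": 0,"tz": -6.2,"wx": 0,"wy": 0,"wz": 0},
    {"tx": 0,"ty": 0,"tz": -6.7,"wx": 0,"wy": 0,"wz": 0},
    {"tx": 0,"ty": 0,"tz": -7,"wx": 0,"wy": 0,"wz": 0},
    {"tx": 0,"ty": 0,"tz": -7,"wx": 0,"wy": 0,"wz": 0},
  ],
)

```text
clock: 6.5
ee_pos: [0.3991, -0.0512, 0.0182]
tcp_rot: [-1.71, 1.611, 0.863]
wrist_force: [0.3, 0.4, -2.8]
width: 0.126
```

Run:
```python
from h import *
o=st(); snap("side","s6"); im,_,_=load("s6")
cv2.imwrite("pics/c6.png",cv2.resize(im[180:320,110:290][:,:,::-1],None,fx=4,fy=4))
```

```text
{'clock': 6.5, 'ee_pos': [0.399, -0.051, 0.018], 'tcp_rot': [-1.71, 1.611, 0.863], 'wrist_force': [0.295, 0.397, -2.848], 'moment': [0.985, 0.318, -0.001], 'width': 0.126, 'joint_pos': [0.167, 0.487, -0.775, 0.382, -0.625, 0.137]}
```

View pics/c6.png

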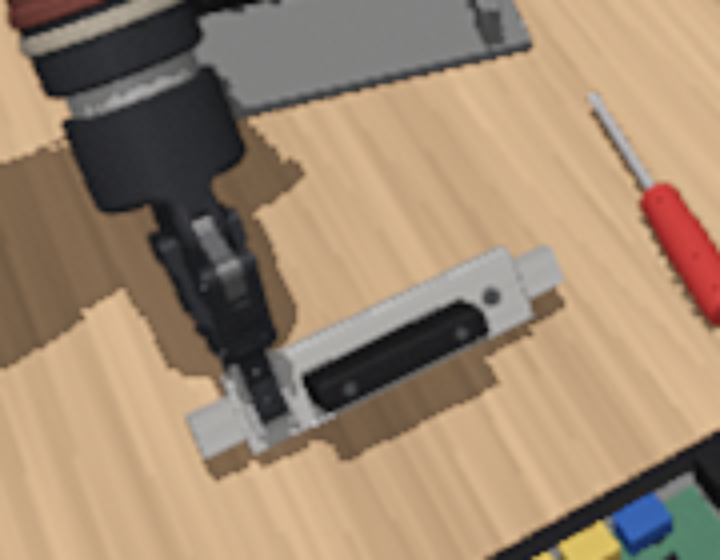

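Request:
arm_command(
  steps=[
    {"tx": 0,"ty": 0,"tz": -0.2,"wx": 0,"wy": 0,"wz": 0},
    {"tx": 0,"ty": 0,"tz": -0.4,"wx": 0,"wy": 0,"wz": 0},
    {"tx": 0,"ty": 0,"tz": -0.5,"wx": 0,"wy": 0,"wz": 0},
    {"tx": 0,"ty": 0,"tz": -0.5,"wx": 0,"wy": 0,"wz": 0},
  ],
)

```text
clock: 6.88
ee_pos: [0.399, -0.0508, 0.0132]
tcp_rot: [-1.711, 1.611, 0.864]
wrist_force: [1.0, 0.9, -4.3]
width: 0.125
```

Request:
arm_command(
  steps=[
    {"tx": 0,"ty": 0.1,"tz": 0.1,"wx": 0,"wy": 0,"wz": 0},
    {"tx": 0,"ty": 0.2,"tz": 0.3,"wx": 0,"wy": 0,"wz": 0},
    {"tx": 0,"ty": 0.3,"tz": 0.4,"wx": 0,"wy": 0,"wz": 0},
    {"tx": 0,"ty": 0.3,"tz": 0.4,"wx": 0,"wy": 0,"wz": 0},
  ],
  claw=2.4,
)

```text
clock: 7.22
ee_pos: [0.3995, -0.0476, 0.0178]
tcp_rot: [-1.712, 1.61, 0.863]
wrist_force: [0.4, 0.6, -0.7]
width: 0.28
```

Run:
```python
from h import *
o=st(); snap("side","s7"); im,_,_=load("s7")
cv2.imwrite("pics/c7.png",cv2.resize(im[180:320,110:290][:,:,::-1],None,fx=4,fy=4))
```

```text
{'clock': 7.217, 'ee_pos': [0.399, -0.048, 0.018], 'tcp_rot': [-1.712, 1.61, 0.863], 'wrist_force': [0.391, 0.606, -0.735], 'moment': [0.747, 0.01, 0.03], 'width': 0.28, 'joint_pos': [0.176, 0.491, -0.77, 0.388, -0.626, 0.147]}
```

View pics/c7.png

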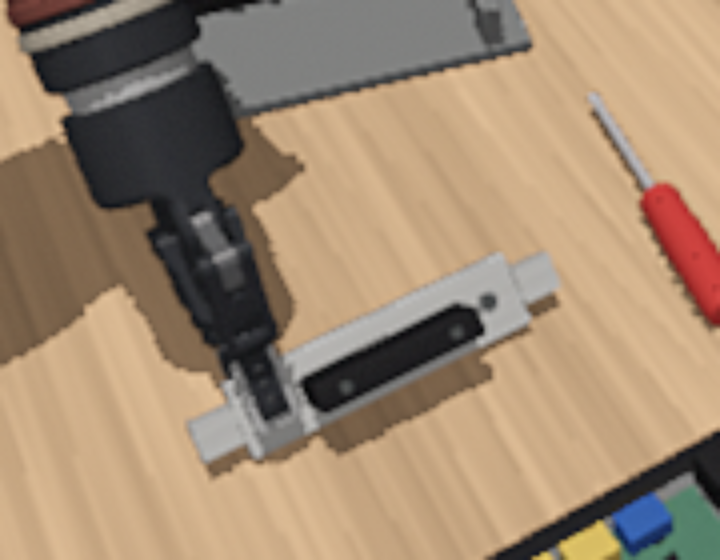

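Request:
arm_command(
  steps=[
    {"tx": 0,"ty": 0.4,"tz": 0.5,"wx": 0,"wy": 0,"wz": 0},
    {"tx": -0.1,"ty": 1,"tz": 1.3,"wx": 0,"wy": 0,"wz": 0},
    {"tx": -0.1,"ty": 1.7,"tz": 2.3,"wx": 0,"wy": 0,"wz": 0},
    {"tx": -0.2,"ty": 2.5,"tz": 3.5,"wx": 0,"wy": 0,"wz": 0},
    {"tx": -0.2,"ty": 3.5,"tz": 4.9,"wx": 0,"wy": 0,"wz": 0},
    {"tx": -0.3,"ty": 4.6,"tz": 6.4,"wx": 0,"wy": 0,"wz": 0},
    {"tx": -0.3,"ty": 4.6,"tz": 7.5,"wx": 0,"wy": 0,"wz": 0},
  ],
)

```text
clock: 7.85
ee_pos: [0.3965, -0.0004, 0.0938]
tcp_rot: [-1.712, 1.609, 0.863]
wrist_force: [0.9, 0.5, -0.4]
width: 0.279
```

Run:
```python
from h import *
o=st(); snap("side","s8"); snap("top","t8");im,_,_=load("s8"); jm,_,_=load("t8")
cv2.imwrite("pics/c8.png",np.hstack([cv2.resize(im[180:320,110:290][:,:,::-1],(400,311)),cv2.resize(jm[200:340,180:360][:,:,::-1],(400,311))]))
```

```text
{'clock': 7.85, 'ee_pos': [0.396, -0.0, 0.094], 'tcp_rot': [-1.712, 1.609, 0.863], 'wrist_force': [0.913, 0.466, -0.408], 'moment': [0.584, 0.012, 0.041], 'width': 0.279, 'joint_pos': [0.289, 0.378, -0.645, 0.705, -0.612, 0.283]}
```

View pics/c8.png

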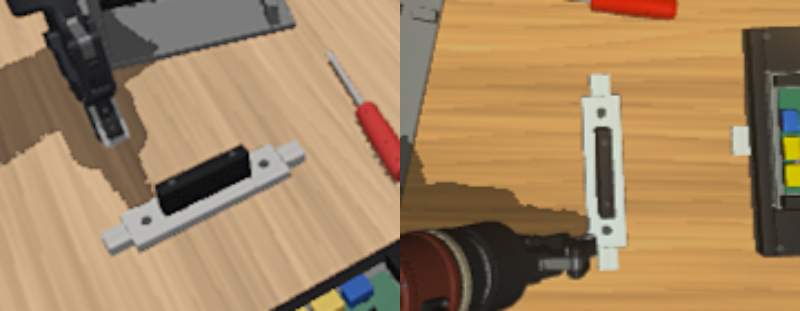

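Run:
```python
from h import *
im,K,V=load("t8")
g=cv2.cvtColor(im,cv2.COLOR_RGB2HSV)
def rect(m,z,t):
  n,l,s,c=cv2.connectedComponentsWithStats(m.astype(np.uint8)); 
  i=1+np.argmax(s[1:,4]); ys,xs=np.where(l==i)
  r=cv2.minAreaRect(np.c_[xs,ys].astype(np.float32)); q=np.array([onz(K,V,*b,z) for b in cv2.boxPoints(r)])
  L=[np.linalg.norm(q[k]-q[k+1]) for k in(0,1)]; k=int(np.argmax(L)); d=q[k]-q[k+1]
  if d[0]<0:d=-d
  print(t,len(xs),"size",np.round(L,4),"ctr",q.mean(0).round(4),"yaw",np.degrees(np.arctan2(d[1],d[0])).round(2)); return l==i
W=np.zeros(im.shape[:2],bool); W[225:325,255:290]=1
rect(W&(g[...,2]>150)&(g[...,1]<50),.012,"bar")
W[:]=0; W[250:305,262:284]=1
rect(W&(g[...,2]<90),.046,"handle")
```

```text
bar 929 size [0.04   0.1991] ctr [ 0.4609 -0.025   0.012 ] yaw 3.37
handle 294 size [0.0164 0.0883] ctr [ 0.4623 -0.0234  0.046 ] yaw 2.74
```

Request:
arm_command(
  steps=[
    {"tx": 0,"ty": 0,"tz": 3,"wx": 5,"wy": 0.3,"wz": 0},
    {"tx": 1,"ty": -2,"tz": 6,"wx": 10,"wy": 0.6,"wz": 0},
    {"tx": 2,"ty": -4.5,"tz": 8.5,"wx": 15,"wy": 1,"wz": 0},
    {"tx": 4,"ty": -7,"tz": 11,"wx": 21,"wy": 1.4,"wz": 0},
    {"tx": 6,"ty": -10,"tz": 13,"wx": 27,"wy": 1.8,"wz": 0},
    {"tx": 8,"ty": -13,"tz": 15,"wx": 32,"wy": 2.1,"wz": 0},
    {"tx": 9,"ty": -15.5,"tz": 16,"wx": 36,"wy": 2.4,"wz": 0},
    {"tx": 10,"ty": -17,"tz": 16,"wx": 36,"wy": 2.4,"wz": 0},
  ],
)

```text
clock: 8.62
ee_pos: [0.4976, -0.1778, 0.2542]
tcp_rot: [-1.246, 1.182, 1.243]
wrist_force: [-0.5, 0.3, -0.4]
width: 0.28
```

Request:
arm_command(
  steps=[
    {"tx": 0,"ty": 0,"tz": 0,"wx": 0,"wy": 0,"wz": 0},
    {"tx": 0,"ty": 0,"tz": 0,"wx": 0,"wy": 0,"wz": 0},
    {"tx": 0,"ty": 0,"tz": 0,"wx": 0,"wy": 0,"wz": 0},
  ],
  claw=4,
)

```text
clock: 8.87
ee_pos: [0.4951, -0.1711, 0.2513]
tcp_rot: [-1.248, 1.184, 1.251]
wrist_force: [-0.4, 0.1, -0.7]
width: 0.468
```

Run:
```python
from h import *
o=st(); print(R.from_rotvec(o["tcp_rot"]).as_matrix().round(3)); snap("wrist","w9")
```

```text
{'clock': 8.867, 'ee_pos': [0.495, -0.171, 0.251], 'tcp_rot': [-1.248, 1.184, 1.251], 'wrist_force': [-0.442, 0.068, -0.719], 'moment': [-0.043, -0.051, 0.047], 'width': 0.468, 'joint_pos': [-0.472, 0.28, -0.115, 1.178, -0.0, -0.527]}
[[-0.002 -0.998 -0.055]
 [ 0.001 -0.055  0.998]
 [-1.     0.002  0.001]]
```

View pics/w9.png

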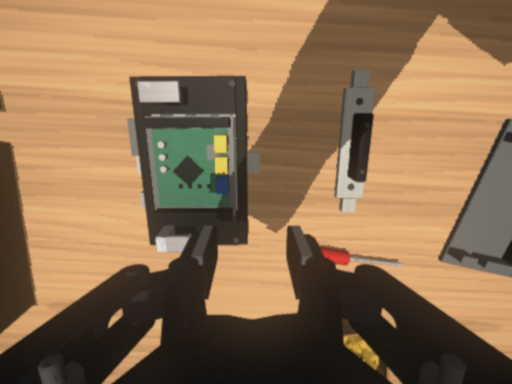

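Run:
```python
from h import *
im,K,V=load("w9")
a=im[70:255,125:250][:,:,::-1]; a=np.clip(a.astype(float)*1.3,0,255).astype(np.uint8)
cv2.imwrite("pics/c9.png",np.hstack([cv2.resize(a[:45],(780,281),interpolation=2).reshape(281,780,3)]) )
cv2.imwrite("pics/c9b.png",cv2.resize(a[-50:],(780,312),interpolation=2))
cv2.imwrite("pics/c9.png",np.vstack([cv2.resize(a[:45],(750,270),interpolation=2),cv2.resize(a[-50:],(750,300),interpolation=2)]))
```

```text
(no output)
```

View pics/c9.png

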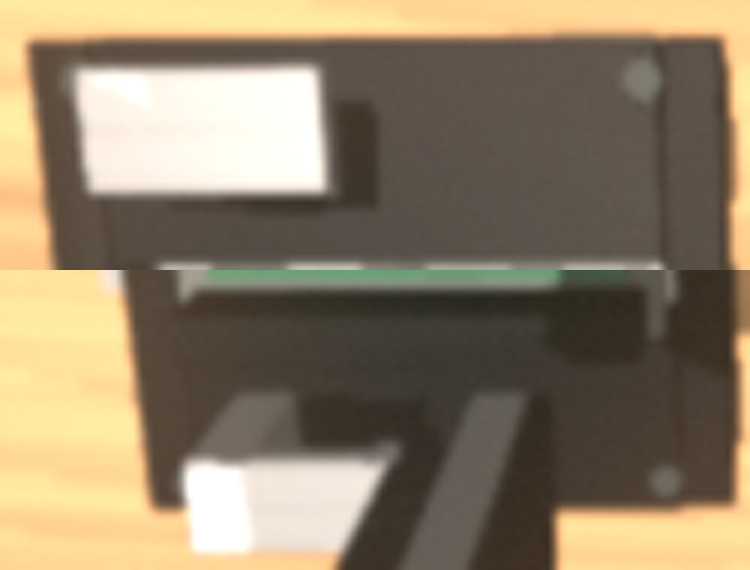

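Run:
```python
from h import *
im,K,V=load("w9")
N=lambda x,y:((x+.5)/6-.5+125,(y+.5)/6-.5+70); F=lambda x,y:((x+.5)/6-.5+125,(y-270+.5)/6-.5+205)
q=np.array([onz(K,V,*N(*p),.078) for p in[(75,68),(320,65),(328,190),(90,193)]]); print(q.round(4),q.mean(0).round(4),[np.linalg.norm(q[k]-q[k-1]).round(4) for k in range(4)])
f=np.array([onz(K,V,*F(*p),.078) for p in[(185,460),(193,552)]]); print(f.round(4))
nb=(q[0]+q[3])/2; fb=f.mean(0); d=fb-nb; print("back edges",nb,fb,np.linalg.norm(d),np.degrees(np.arctan2(d[1],d[0])))
t=np.arctan2(d[1],d[0]); fy=np.array([np.cos(t),np.sin(t)]); fx=np.array([np.sin(t),-np.cos(t)])
m=(nb+fb)[:2]/2; o=m-.047*fx; print("origin",o,"seat",o+.02*fx,"entry",o-.016*fx)
s=[onz(K,V,*N(641,79),.04),onz(K,V,*F(666,482),.04)]; d=s[1]-s[0]; print("screws",s,np.linalg.norm(d),np.degrees(np.arctan2(d[1],d[0])))
g=cv2.cvtColor(im,cv2.COLOR_RGB2HSV)
W=np.zeros(im.shape[:2],bool); W[105:195,345:380]=1
m=(W&(g[...,2]<60)).astype(np.uint8); n,l,s,c=cv2.connectedComponentsWithStats(m); i=1+np.argmax(s[1:,4]); ys,xs=np.where(l==i); r=cv2.minAreaRect(np.c_[xs,ys].astype(np.float32)); print(r,onz(K,V,*r[0],.03))
# tongues: bar ends
P=[onz(K,V,361,70,.012),onz(K,V,347.5,212.5,.012)]; print(P,np.linalg.norm(P[0]-P[1]),(P[0]+P[1])/2)
```

```text
[[ 0.3985 -0.3016  0.078 ]
 [ 0.3955 -0.2567  0.078 ]
 [ 0.4172 -0.2557  0.078 ]
 [ 0.4202 -0.3001  0.078 ]] [ 0.4078 -0.2785  0.078 ] [np.float64(0.0218), np.float64(0.0449), np.float64(0.0217), np.float64(0.0445)]
[[ 0.5851 -0.2898  0.078 ]
 [ 0.6072 -0.289   0.078 ]]
back edges [ 0.40931868 -0.30084331  0.078     ] [ 0.59614189 -0.28940942  0.078     ] 0.18717277136199198 3.502230393874275
origin [ 0.49985917 -0.24821414] seat [ 0.50108092 -0.26817679] entry [ 0.49888178 -0.23224402]
screws [array([ 0.39092781, -0.20083091,  0.04      ]), array([ 0.60378705, -0.18751646,  0.04      ])] 0.21327524658990551 3.579217634283833
((358.9307556152344, 145.55384826660156), (18.85327911376953, 67.3508529663086), 7.125016689300537) [ 0.4595716  -0.02688218  0.03      ]
[array([ 0.36318104, -0.03327791,  0.012     ]), array([ 0.56267385, -0.02015505,  0.012     ])] 0.19992396053879358 [ 0.46292745 -0.02671648  0.012     ]
```

Request:
arm_command(
  steps=[
    {"tx": -0.5,"ty": 2,"tz": -1,"wx": 0,"wy": 0,"wz": 0.3},
    {"tx": -1.2,"ty": 5.2,"tz": -3,"wx": 0,"wy": 0,"wz": 0.3},
    {"tx": -1.9,"ty": 8.4,"tz": -6,"wx": 0,"wy": 0,"wz": 0.3},
    {"tx": -2.6,"ty": 11.5,"tz": -9,"wx": 0,"wy": 0,"wz": 0.3},
    {"tx": -3.1,"ty": 13.8,"tz": -12,"wx": 0,"wy": 0,"wz": 0.3},
    {"tx": -3.3,"ty": 14.6,"tz": -14.5,"wx": 0,"wy": 0,"wz": 0.3},
    {"tx": -3.3,"ty": 14.6,"tz": -15,"wx": 0,"wy": 0,"wz": 0.3},
    {"tx": -3.3,"ty": 14.6,"tz": -15,"wx": 0,"wy": 0,"wz": 0.3},
  ],
)

```text
clock: 9.58
ee_pos: [0.4614, -0.0245, 0.1014]
tcp_rot: [-1.254, 1.181, 1.258]
wrist_force: [0.2, 0.6, -0.8]
width: 0.472
```

Run:
```python
from h import *
o=st(); snap("wrist","w10"); snap("side","s10"); im,_,_=load("w10"); jm,_,_=load("s10")
cv2.imwrite("pics/c10.png",np.hstack([cv2.resize(im[:,:,::-1],(400,300)),cv2.resize(jm[140:320,60:300][:,:,::-1],(400,300))]))
```

```text
{'clock': 9.583, 'ee_pos': [0.461, -0.024, 0.101], 'tcp_rot': [-1.254, 1.181, 1.258], 'wrist_force': [0.221, 0.56, -0.806], 'moment': [0.029, 0.039, 0.003], 'width': 0.472, 'joint_pos': [-0.211, 0.299, -0.519, 0.756, -0.0, -0.274]}
```

View pics/c10.png

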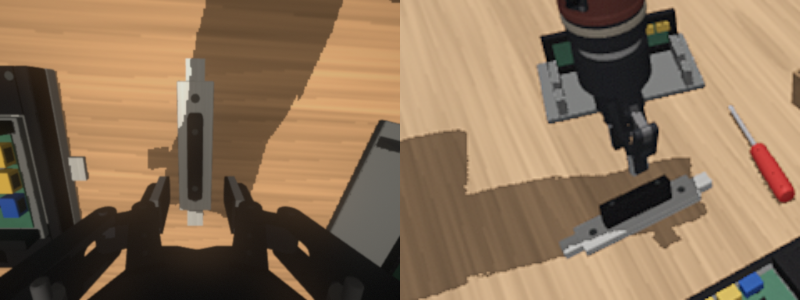

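Request:
arm_command(
  steps=[
    {"tx": 0,"ty": 0,"tz": -2,"wx": 0,"wy": 0,"wz": 0},
    {"tx": 0,"ty": 0,"tz": -4,"wx": 0,"wy": 0,"wz": 0},
    {"tx": 0,"ty": 0,"tz": -6,"wx": 0,"wy": 0,"wz": 0},
    {"tx": 0,"ty": 0,"tz": -7.3,"wx": 0,"wy": 0,"wz": 0},
    {"tx": 0,"ty": 0,"tz": -7.9,"wx": 0,"wy": 0,"wz": 0},
    {"tx": 0,"ty": 0,"tz": -8,"wx": 0,"wy": 0,"wz": 0},
    {"tx": 0,"ty": 0,"tz": -8,"wx": 0,"wy": 0,"wz": 0},
  ],
)

```text
clock: 10.27
ee_pos: [0.464, -0.0265, 0.0233]
tcp_rot: [-1.254, 1.18, 1.251]
wrist_force: [-0.1, 0.9, -0.3]
width: 0.467
```

Request:
arm_command(
  steps=[
    {"tx": 0,"ty": 0,"tz": 0,"wx": 0,"wy": 0,"wz": 0},
    {"tx": 0,"ty": 0,"tz": 0,"wx": 0,"wy": 0,"wz": 0},
    {"tx": 0,"ty": 0,"tz": 0,"wx": 0,"wy": 0,"wz": 0},
    {"tx": 0,"ty": 0,"tz": 0,"wx": 0,"wy": 0,"wz": 0},
    {"tx": 0,"ty": 0,"tz": 0,"wx": 0,"wy": 0,"wz": 0},
    {"tx": 0,"ty": 0,"tz": 0,"wx": 0,"wy": 0,"wz": 0},
  ],
  claw=0,
  grip_force=90,
)

```text
clock: 10.77
ee_pos: [0.464, -0.0262, 0.0236]
tcp_rot: [-1.255, 1.179, 1.251]
wrist_force: [-1.9, -0.6, 9.3]
width: 0.172
```

Request:
arm_command(
  steps=[
    {"tx": 0,"ty": 0,"tz": 1,"wx": 0,"wy": 0,"wz": 0},
    {"tx": 0,"ty": 0,"tz": 4,"wx": 0,"wy": 0,"wz": 0},
    {"tx": 0.5,"ty": -2,"tz": 7.5,"wx": 0,"wy": 0,"wz": 0},
    {"tx": 1.2,"ty": -6,"tz": 10,"wx": 0,"wy": 0,"wz": 0},
    {"tx": 1.9,"ty": -10,"tz": 11,"wx": 0,"wy": 0,"wz": 0},
    {"tx": 2.6,"ty": -14,"tz": 11,"wx": 0,"wy": 0,"wz": 0},
    {"tx": 3.2,"ty": -18,"tz": 11,"wx": 0,"wy": 0,"wz": 0},
    {"tx": 3.6,"ty": -20.5,"tz": 11,"wx": 0,"wy": 0,"wz": 0},
  ],
)

```text
clock: 11.43
ee_pos: [0.4996, -0.2346, 0.1333]
tcp_rot: [-1.255, 1.181, 1.25]
wrist_force: [0.7, 1.3, -4.3]
width: 0.169
```

Request:
arm_command(
  steps=[
    {"tx": 0,"ty": 0,"tz": 0,"wx": 0,"wy": 0,"wz": 0},
    {"tx": 0,"ty": 0,"tz": 0,"wx": 0,"wy": 0,"wz": 0},
    {"tx": 0,"ty": 0,"tz": 0,"wx": 0,"wy": 0,"wz": 0},
  ],
)

```text
clock: 11.68
ee_pos: [0.4984, -0.2304, 0.1322]
tcp_rot: [-1.252, 1.18, 1.254]
wrist_force: [-0.1, 0.3, -3.6]
width: 0.167
```

Run:
```python
from h import *
o=st(); snap("wrist","w11"); snap("side","s11"); snap("top","t11"); im,_,_=load("w11"); jm,_,_=load("s11"); tm,_,_=load("t11")
cv2.imwrite("pics/c11.png",np.hstack([cv2.resize(im[:,:,::-1],(400,300)),cv2.resize(jm[204:384,140:380][:,:,::-1],(400,300))]))
cv2.imwrite("pics/c11t.png",cv2.resize(tm[190:340,300:430][:,:,::-1],None,fx=4,fy=4,interpolation=2))
```

```text
{'clock': 11.683, 'ee_pos': [0.498, -0.23, 0.132], 'tcp_rot': [-1.252, 1.18, 1.254], 'wrist_force': [-0.109, 0.268, -3.604], 'moment': [0.04, 0.004, 0.018], 'width': 0.167, 'joint_pos': [-0.566, 0.411, -0.25, 0.911, 0.0, -0.626]}
```

View pics/c11.png

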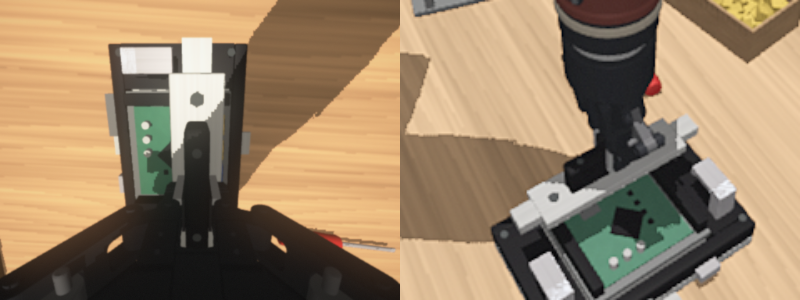

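View pics/c11t.png

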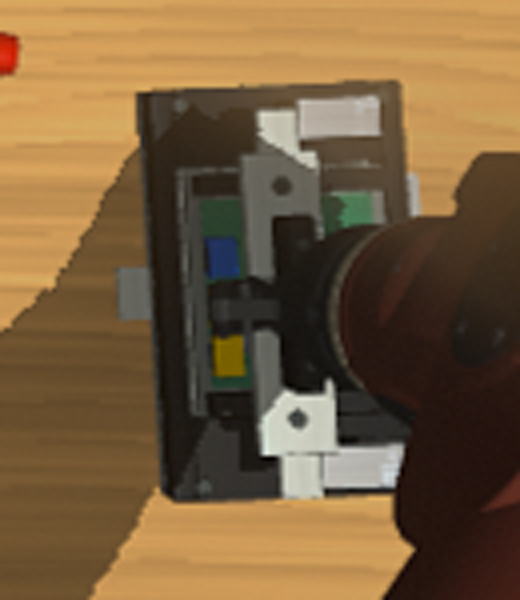

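Run:
```python
from h import *
im,K,V=load("t11")
N=lambda x,y:((x+.5)/4-.5+300,(y+.5)/4-.5+190)
z=.1206
a=onz(K,V,*N(277,110),z); b=onz(K,V,*N(303,497),z); d=a-b
print(a,b,np.linalg.norm(d),(a+b)/2,np.degrees(np.arctan2(d[1],d[0])))
im,K,V=load("w11")
N=lambda x,y:((x+.5)*1.28-.5,(y+.5)*1.28-.5)
print(onz(K,V,*N(197,38),z), [onz(K,V,*N(*p),z) for p in [(170,74),(225,74)]])
```

```text
[ 0.59509165 -0.22295866  0.1206    ] [ 0.39610455 -0.23479732  0.1206    ] 0.19933895263393872 [ 0.4955981  -0.22887799  0.1206    ] 3.4047761004696433
[ 0.39673685 -0.23522959  0.1206    ] [array([ 0.42041146, -0.25259981,  0.1206    ]), array([ 0.41812322, -0.21442824,  0.1206    ])]
```

Request:
arm_command(
  steps=[
    {"tx": 0.3,"ty": -0.25,"tz": -1,"wx": 0,"wy": 0,"wz": 0},
    {"tx": 0.3,"ty": -0.25,"tz": -2.5,"wx": 0,"wy": 0,"wz": 0},
    {"tx": 0.3,"ty": -0.25,"tz": -3.5,"wx": 0,"wy": 0,"wz": 0},
    {"tx": 0.3,"ty": -0.25,"tz": -4.2,"wx": 0,"wy": 0,"wz": 0},
    {"tx": 0.3,"ty": -0.25,"tz": -4.8,"wx": 0,"wy": 0,"wz": 0},
    {"tx": 0.3,"ty": -0.25,"tz": -5.3,"wx": 0,"wy": 0,"wz": 0},
    {"tx": 0.3,"ty": -0.25,"tz": -5.7,"wx": 0,"wy": 0,"wz": 0},
    {"tx": 0.3,"ty": -0.25,"tz": -5.7,"wx": 0,"wy": 0,"wz": 0},
  ],
)

```text
clock: 12.5
ee_pos: [0.5014, -0.2325, 0.075]
tcp_rot: [-1.252, 1.18, 1.255]
wrist_force: [-4.4, 4.1, 7.3]
width: 0.165
```

Request:
arm_command(
  steps=[
    {"tx": 0,"ty": 0,"tz": 0,"wx": 0,"wy": 0,"wz": 0},
    {"tx": 0,"ty": 0,"tz": 0,"wx": 0,"wy": 0,"wz": 0},
    {"tx": 0,"ty": 0,"tz": 0,"wx": 0,"wy": 0,"wz": 0},
  ],
)

```text
clock: 12.75
ee_pos: [0.5015, -0.2325, 0.0757]
tcp_rot: [-1.252, 1.18, 1.255]
wrist_force: [-5.0, 5.3, 7.1]
width: 0.163
```

Run:
```python
from h import *
o=st(); snap("wrist","w12"); snap("side","s12"); im,_,_=load("w12"); jm,_,_=load("s12")
cv2.imwrite("pics/c12.png",np.hstack([cv2.resize(im[:,:,::-1],(400,300)),cv2.resize(jm[264:384,190:350][:,:,::-1],(400,300))]))
```

```text
{'clock': 12.75, 'ee_pos': [0.501, -0.233, 0.076], 'tcp_rot': [-1.252, 1.18, 1.255], 'wrist_force': [-5.019, 5.283, 7.056], 'moment': [1.107, 1.01, 0.026], 'width': 0.163, 'joint_pos': [-0.567, 0.478, -0.311, 0.783, 0.001, -0.627]}
```

View pics/c12.png

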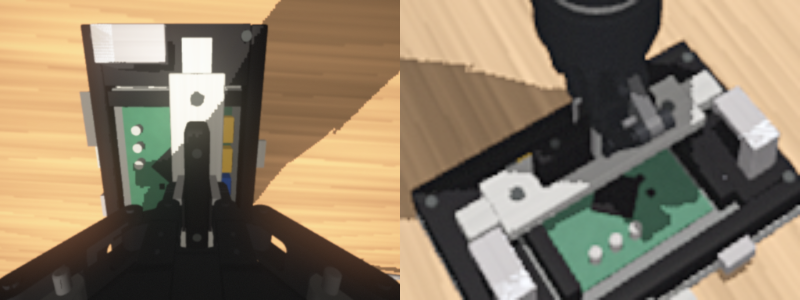

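Request:
arm_command(
  steps=[
    {"tx": 0,"ty": -0.4,"tz": 0,"wx": 0,"wy": 0,"wz": 0},
    {"tx": 0.1,"ty": -0.9,"tz": 0,"wx": 0,"wy": 0,"wz": 0},
    {"tx": 0.1,"ty": -1.4,"tz": 0,"wx": 0,"wy": 0,"wz": 0},
    {"tx": 0.1,"ty": -1.9,"tz": 0,"wx": 0,"wy": 0,"wz": 0},
  ],
)

```text
clock: 13.18
ee_pos: [0.5039, -0.2515, 0.0761]
tcp_rot: [-1.254, 1.177, 1.253]
wrist_force: [0.2, 6.9, 7.0]
width: 0.16
```

Request:
arm_command(
  steps=[
    {"tx": 0,"ty": -0.4,"tz": 0,"wx": 0,"wy": 0,"wz": 0},
    {"tx": 0.1,"ty": -0.9,"tz": 0,"wx": 0,"wy": 0,"wz": 0},
    {"tx": 0.1,"ty": -1.4,"tz": 0,"wx": 0,"wy": 0,"wz": 0},
    {"tx": 0.1,"ty": -1.8,"tz": 0,"wx": 0,"wy": 0,"wz": 0},
    {"tx": 0.1,"ty": -1.8,"tz": 0,"wx": 0,"wy": 0,"wz": 0},
  ],
)

```text
clock: 13.6
ee_pos: [0.5049, -0.2704, 0.0761]
tcp_rot: [-1.254, 1.178, 1.252]
wrist_force: [-0.8, 3.4, 7.1]
width: 0.165
```

Run:
```python
from h import *
o=st(); snap("wrist","w13"); snap("side","s13"); im,_,_=load("w13"); jm,_,_=load("s13")
cv2.imwrite("pics/c13.png",np.hstack([cv2.resize(im[:,:,::-1],(400,300)),cv2.resize(jm[264:384,190:350][:,:,::-1],(400,300))]))
```

```text
{'clock': 13.6, 'ee_pos': [0.505, -0.27, 0.076], 'tcp_rot': [-1.254, 1.178, 1.252], 'wrist_force': [-0.822, 3.444, 7.053], 'moment': [0.796, 0.101, -0.041], 'width': 0.165, 'joint_pos': [-0.62, 0.508, -0.257, 0.804, 0.002, -0.68]}
```

View pics/c13.png

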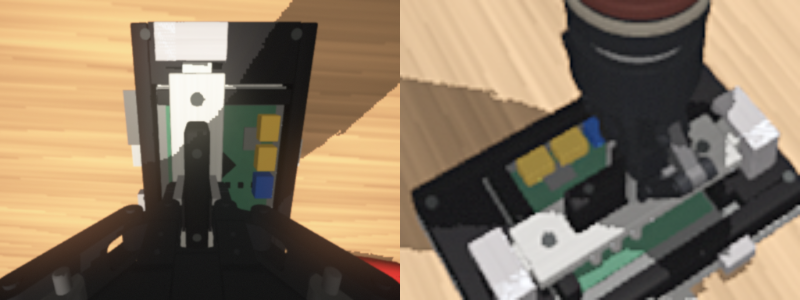

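Request:
arm_command(
  steps=[
    {"tx": -0.1,"ty": 0,"tz": 0.2,"wx": 0,"wy": 0,"wz": 0},
    {"tx": -0.1,"ty": 0,"tz": 0.4,"wx": 0,"wy": 0,"wz": 0},
    {"tx": -0.1,"ty": 0,"tz": 0.55,"wx": 0,"wy": 0,"wz": 0},
    {"tx": -0.1,"ty": 0,"tz": 0.6,"wx": 0,"wy": 0,"wz": 0},
    {"tx": -0.1,"ty": 0,"tz": 0.6,"wx": 0,"wy": 0,"wz": 0},
  ],
)

```text
clock: 14.12
ee_pos: [0.5048, -0.2704, 0.0817]
tcp_rot: [-1.256, 1.178, 1.251]
wrist_force: [6.6, 2.6, -2.8]
width: 0.167
```

Run:
```python
from h import *
o=st(); snap("wrist","w14"); snap("side","s14"); im,_,_=load("w14"); jm,_,_=load("s14")
cv2.imwrite("pics/c14.png",np.hstack([cv2.resize(im[10:160,130:330][:,:,::-1],(400,300)),cv2.resize(jm[264:384,190:350][:,:,::-1],(400,300))]))
```

```text
{'clock': 14.117, 'ee_pos': [0.505, -0.27, 0.082], 'tcp_rot': [-1.256, 1.178, 1.251], 'wrist_force': [6.555, 2.564, -2.829], 'moment': [0.52, -1.172, 0.077], 'width': 0.167, 'joint_pos': [-0.62, 0.5, -0.253, 0.814, 0.002, -0.681]}
```

View pics/c14.png

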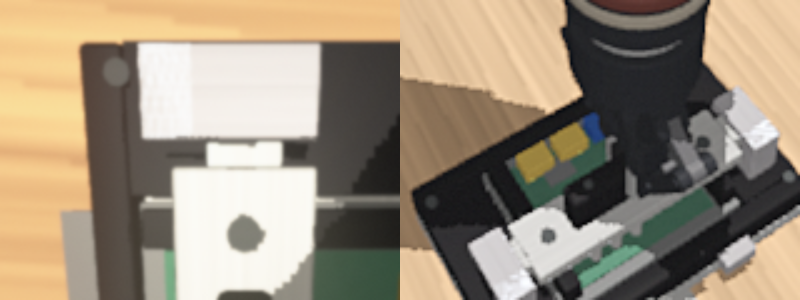

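Request:
arm_command(
  steps=[
    {"tx": 0.1,"ty": 0,"tz": 0,"wx": 0,"wy": 0,"wz": 0},
    {"tx": 0.1,"ty": 0,"tz": 0,"wx": 0,"wy": 0,"wz": 0},
  ],
)

```text
clock: 14.38
ee_pos: [0.5048, -0.2704, 0.0817]
tcp_rot: [-1.254, 1.179, 1.252]
wrist_force: [2.1, 3.0, 1.0]
width: 0.164
```

Request:
arm_command(
  steps=[
    {"tx": 0,"ty": 0,"tz": 0,"wx": 0,"wy": 0,"wz": 0},
    {"tx": 0,"ty": 0,"tz": 0,"wx": 0,"wy": 0,"wz": 0},
    {"tx": 0,"ty": 0,"tz": 0,"wx": 0,"wy": 0,"wz": 0},
    {"tx": 0,"ty": 0,"tz": 0,"wx": 0,"wy": 0,"wz": 0},
    {"tx": 0,"ty": 0,"tz": 0,"wx": 0,"wy": 0,"wz": 0},
  ],
  claw=4,
)

```text
clock: 14.8
ee_pos: [0.5039, -0.2705, 0.0814]
tcp_rot: [-1.253, 1.181, 1.253]
wrist_force: [0.4, 0.3, 0.1]
width: 0.465
```

Run:
```python
from h import *
o=st()
```

```text
{'clock': 14.8, 'ee_pos': [0.504, -0.27, 0.081], 'tcp_rot': [-1.253, 1.181, 1.253], 'wrist_force': [0.395, 0.307, 0.094], 'moment': [0.026, -0.016, 0.015], 'width': 0.465, 'joint_pos': [-0.62, 0.502, -0.252, 0.817, -0.0, -0.68]}
```

Free of the handle. Retreat straight up, then aside for a clear view.

Request:
arm_command(
  steps=[
    {"tx": 0,"ty": 0,"tz": 1,"wx": 0,"wy": 0,"wz": 0},
    {"tx": 0,"ty": 0,"tz": 3,"wx": 0,"wy": 0,"wz": 0},
    {"tx": 0,"ty": 0,"tz": 6,"wx": 0,"wy": 0,"wz": 0},
    {"tx": 0,"ty": 0,"tz": 9,"wx": 0,"wy": 0,"wz": 0},
    {"tx": 0,"ty": 2,"tz": 12,"wx": 0,"wy": 0,"wz": 0},
    {"tx": -0.5,"ty": 5,"tz": 15,"wx": 0,"wy": 0,"wz": 0},
    {"tx": -1,"ty": 8,"tz": 17,"wx": 0,"wy": 0,"wz": 0},
    {"tx": -1,"ty": 11,"tz": 17,"wx": 0,"wy": 0,"wz": 0},
  ],
)

```text
clock: 15.47
ee_pos: [0.495, -0.1602, 0.2566]
tcp_rot: [-1.258, 1.179, 1.246]
wrist_force: [0.3, -0.5, 0.7]
width: 0.47
```

Request:
arm_command(
  steps=[
    {"tx": 0,"ty": 0,"tz": 0,"wx": 0,"wy": 0,"wz": 0},
    {"tx": 0,"ty": 0,"tz": 0,"wx": 0,"wy": 0,"wz": 0},
    {"tx": 0,"ty": 0,"tz": 0,"wx": 0,"wy": 0,"wz": 0},
  ],
)

```text
clock: 15.72
ee_pos: [0.4941, -0.1606, 0.2517]
tcp_rot: [-1.254, 1.18, 1.253]
wrist_force: [-0.3, -0.1, 1.1]
width: 0.467
```

Run:
```python
from h import *
o=st(); snap("wrist","w15"); snap("side","s15"); snap("top","t15"); im,_,_=load("w15"); jm,_,_=load("s15"); tm,_,_=load("t15")
cv2.imwrite("pics/c15.png",np.hstack([cv2.resize(im[60:270,100:300][:,:,::-1],(400,420)),cv2.resize(jm[264:384,190:350][:,:,::-1],(400,420))]))
cv2.imwrite("pics/c15t.png",cv2.resize(tm[:,:,::-1],(512,384)))
```

```text
{'clock': 15.717, 'ee_pos': [0.494, -0.161, 0.252], 'tcp_rot': [-1.254, 1.18, 1.253], 'wrist_force': [-0.292, -0.057, 1.122], 'moment': [0.022, -0.02, -0.023], 'width': 0.467, 'joint_pos': [-0.455, 0.269, -0.129, 1.172, -0.0, -0.515]}
```

View pics/c15.png

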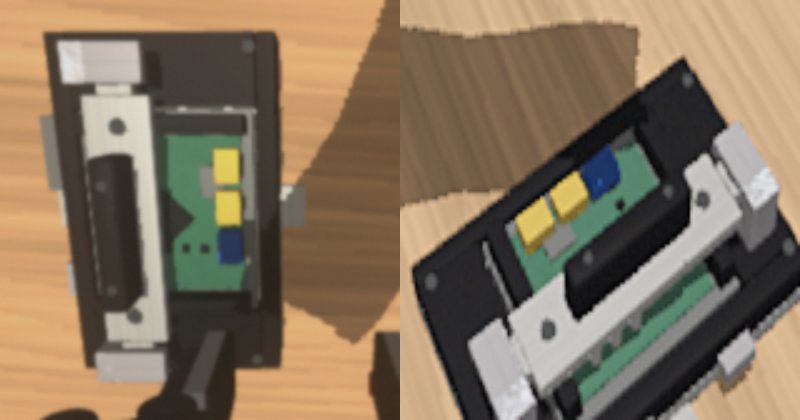

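View pics/c15t.png

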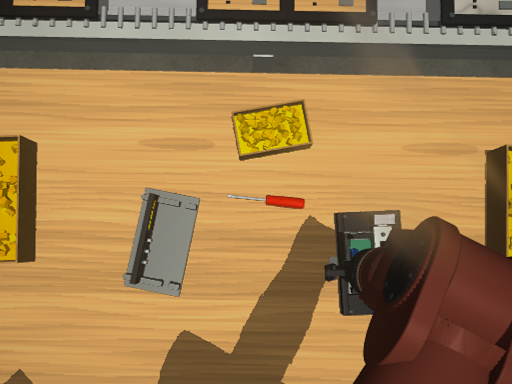

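Run:
```python
from h import *
im,K,V=load("w15")
N=lambda x,y:((x+.5)/2-.5+100,(y+.5)/2-.5+60)
o=np.array([.49986,-.2484]); t=np.radians(3.55); fy=np.array([np.cos(t),np.sin(t)]); fx=np.array([np.sin(t),-np.cos(t)])
for z in(.065,.070,.075):
  print(z,[(n,*(np.array([(onz(K,V,*N(*p),z)[:2]-o)@fx,(onz(K,V,*N(*p),z)[:2]-o)@fy])*1000).round(1)) for n,p in dict(nL=(82,97),nR=(149,94),fR=(168,340),h1=(117,126),h2=(134,315)).items()])
im2,K2,V2=load("s15")
# two-view height of holes: side crop fx 2.5, fy 3.5
S=lambda x,y:((x+.5)/2.5-.5+190,(y+.5)/3.5-.5+264)
for a,b in(((117,126),(148,330)),((134,315),(303,200))):
  c1,d1=ray(K,V,*N(*a)); c2,d2=ray(K2,V2,*S(b[0],b[1])) if b[0]<0 else ray(K2,V2,*S(*b))
  A=np.c_[d1,-d2]; s=np.linalg.lstsq(A,c2-c1,rcond=None)[0]; p,q=c1+s[0]*d1,c2+s[1]*d2; print(((p+q)/2).round(4),np.linalg.norm(p-q).round(4))
```

```text
0.065 [('nL', np.float64(41.8), np.float64(-75.3)), ('nR', np.float64(2.2), np.float64(-76.9)), ('fR', np.float64(2.4), np.float64(80.4)), ('h1', np.float64(22.8), np.float64(-58.7)), ('h2', np.float64(23.5), np.float64(62.4))]
0.07 [('nL', np.float64(39.8), np.float64(-75.2)), ('nR', np.float64(0.8), np.float64(-76.8)), ('fR', np.float64(1.0), np.float64(78.1)), ('h1', np.float64(21.1), np.float64(-58.9)), ('h2', np.float64(21.8), np.float64(60.4))]
0.075 [('nL', np.float64(37.8), np.float64(-75.1)), ('nR', np.float64(-0.6), np.float64(-76.7)), ('fR', np.float64(-0.4), np.float64(75.8)), ('h1', np.float64(19.4), np.float64(-59.0)), ('h2', np.float64(20.1), np.float64(58.4))]
[ 0.4419 -0.2736  0.0683] 0.0011
[ 0.5617 -0.2669  0.0685] 0.0008
```

Run:
```python
from h import *
a,_,_=load("top0"); b,_,_=load("t15"); d=cv2.absdiff(a,b).max(2)
print("carton",(d[95:165,225:320]>40).sum(),"screwdriver",(d[190:212,222:308]>40).sum(),"spare",(d[190:295,128:157]>40).sum())
st(); print(hand_in())
```

```text
carton 0 screwdriver 0 spare 0
{'clock': 15.867, 'ee_pos': [0.494, -0.161, 0.251], 'tcp_rot': [-1.252, 1.181, 1.253], 'wrist_force': [-0.089, -0.176, 0.114], 'moment': [-0.013, -0.028, 0.033], 'width': 0.465, 'joint_pos': [-0.456, 0.271, -0.129, 1.172, -0.0, -0.515]}
the job is handed in; nothing more can be done
None
```

The fixture is closed: the bar is trapped under both hooks and holding the nest down. I handed the job in at 15.9 s with the gripper open and clear; no verdict was reported.

I pinched the bar near one end and lifted it out of the rack. Then I tilted it about 36° and let go, and it fell flat with its handle up. I took it again by the handle, pressed the nest down in front of the hooks, slid the bar about 37 mm under them, let it spring up and released it.

**Last checks:**
- **Position:** the bar's centre is at fixture x ≈ 21 mm and y ≈ 1 mm, against a seat of 20 and 0. Both are inside the play.
- **Height:** both ends are equally high. Two camera views put the bar's top at about 68.5 mm. The tool's height when the bar met the lip puts it at about 70 mm. They differ by about 1.5 mm, which is within the 2 mm calibration, and both are above the nib edge at 67.5 mm.
- **Other things:** the top camera shows no change around the carton, the screwdriver or the spare board.

None of the checks I made failed. The nest's depth was only inferred from the bar's height and the press force, not measured directly.

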